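# Put a wood panel in the drying rack and set the fan dial

## Task

Take the pale wood panel leaning on the small easel and lower it, without dropping it, onto its edge into the free, narrow middle slot of the drying rack, so it stands in there on its own, roughly centred along the slot. Then turn the dial on top of the fan box clockwise until its pointer lines up with the metal index clip beside the dial, and let go. Leave the two dark boards in the rack, the tin and the hammer as they are.

Things in the scene. Friction and masses are not known exactly. Their poses are not given: they have to be found in the camera images.
- panel: loose pale wood panel, 12 (its x) by 140 (its y) by 100 (its z) mm, about 110 g. Origin: centre of its lower long edge face (the 12 x 140 mm underside). It starts on the easel leaning about 0.5 rad from vertical, its upper edge towards the robot; its z runs from lower to upper long edge, its x across the thickness. The upper 50 mm is free on both faces.
- easel: fixed plywood easel, foot board 120 by 150 mm, origin at table level below the panel's lower edge; seat 45 mm above the table, sloping back rest behind the panel on the side nearer the robot, reaching 43 mm up the panel from its lower edge. It stands left or right of the rack, the fan box on the other side.
- rack: fixed wooden drying rack, base board 200 (x) by 170 (y) by 18 mm; three slots run along its y, 65 mm apart in x, each between two upright rails 8 mm thick, 160 mm long, rising 32 mm above the base board with rounded tops. Slots are 17 mm wide. Origin: centre of its underside.
- slot (a point): centre of the floor of the free middle slot (18 mm above the table); its x across the slot, y along it, z up
- fan_box: fixed grey fan box, 150 by 150 by 100 mm high with louvres on its sides, dial on its top. Origin: centre of its underside.
- dial (a joint): angle of the dial in rad, 0 to 4.0, grows as the dial turns clockwise seen from above; stays where left (friction about 0.06 N m)
- dial_grip (a point): on the dial's vertical axis, 34 mm above the box top, where to grip. The dial is a black disc of 50 mm radius, 10 mm thick, carrying an upright bar grip 16 mm wide and 62 mm long whose top is 44 mm above the box top. Its x axis points along the bar to the pointer end; bar from -37 to +25 mm, with a low pointed nose and a white line at the pointer end.
- dial_tip (a point): tip of the dial's pointer, at 55 mm radius from the axis, level with the disc's top (10 mm above the box top)
- index_tip (a point): the mark: point of the metal index clip, a pointed aluminium block 7 mm high on the box top beside the disc, pointing at the dial's axis; this point lies at 55 mm radius at the same height as dial_tip, so that the two coincide when the pointer is lined up. The index lies 0.6 to 1.9 rad clockwise of the starting pointer.
- board_near: bystander: dark wood board 12 by 120 by 70 mm high, loose, standing in the slot nearer the robot; origin at the centre of its underside
- board_far: bystander: dark wood board 12 by 120 by 70 mm high, loose, standing in the slot farther from the robot; origin at the centre of its underside
- tin: bystander: tin, 80 mm diameter, 100 mm high, origin at the centre of its underside
- hammer: bystander: hammer lying on the table beyond the rack, handle along its x
Not all that is in view belongs to the job. What is shaped like the panel but blue or turquoise is not meant. There is more than one size of the fan_box; the job needs the smaller.

How it is judged:
By the outcome, as a careful person would: the job done as asked, in the order asked, and still so for the second after the job is handed in, with the robot touching nothing.
It also fails if it takes over 61 s, if anything falls off the work surface, if the arm or the gripper's body presses on something with over 40 N, if the wrist force passes 120 N, or if a joint passes its speed limit or range.

## Robot

A 6-joint arm with a two-finger parallel gripper is mounted at the origin on the work surface. World frame = base frame: x ahead of the robot, y to its left, z up, the work surface at z = 0. Lengths are in m, angles in degrees, forces in N, time in s.
With the tool pointing down it reaches from about 0.3 to 0.75 m from the base axis. Payload 8.5 kg.
Tool frame: the origin (TCP) lies at the very end of the fingers, on their centre line; the grasp point (between the pads) lies 19 mm behind it (env.grasp_offset is the distance from the TCP to the grasp point, in m); y points along the fingers, z is the direction in which the jaws open and shut, and the axes are right-handed (so a half turn about y gives the same grasp; the last joint's range is limited). The gripper opens to 85 mm and grips with 20 to 120 N. Pads are 22 mm wide; open, the fingers measure 114 mm over their backs; the gripper's body (76 mm by 85 mm) begins 54 mm behind the grasp point. The pads swing forward as they close: fully open they stand 13 mm farther back than shut.
Start: joints at [55.502, 21.807, 74.336, -0, 83.858, -12.336], TCP at [0.207, 0.509, 0.231] pointing down, gripper open.
Joint ranges: [-178.18, 178.18], [-50.72, 133.34], [12.68, 142.11], [-81.47, 261.47], [9.98, 163.14], [-165.26, 165.26]. Speed limits (degrees/s): [136.94, 136.94, 180, 180, 180, 180].

## Interface

Orientations are given as a 3x3 rotation matrix whose columns are the frame's x, y, z axes.
In Python, from rig import env gives the robot as it stands. The module is installed in compiled form; this text tells all that it offers.
- The arm moves only by the shell command python3 -m pendant 'ROWS' [FORCE]. ROWS is JSON, a list of rows, each a list of 3 entries, a list of its own where there are three numbers: the shift along the world's x, y, z as a fraction of full scale, then the turn about the world's z as a fraction of full scale, then the opening, from 0 (shut) to 1 (fully open). A call has 1 to 12 rows; each row shifts and turns the commanded pose from where the row before left it; what a row does not reach is not made up. Full scale, the value 1, is 30 mm for a shift and 5 degrees for a turn. A row lasts 1/12 s, in which the tool goes at most 41.7 mm and 7.16 degrees, less where a joint would pass 70% of its speed; a pose out of reach is approached as far as the arm can. A call with a number of a shift or a turn outside -1 to 1 is refused whole. A call with a gripper value outside its range is refused whole. The fingers move at their own pace and stop on an object; FORCE is the grip in N (left out, the last holds). Time passes only in rows, so rows that do not move let the fingers close. It gives the time, the measured TCP pose, the force and the opening at its end, in the units of the state.
- env.observe(): the state, without advancing time (a new reading comes with each control period).
- env.get_image(name): name is "side" or "top"; returns (picture, depth): 420x560x3 uint8, red, green, blue; 420x560 float32, m along the optical axis (not along the pixel's ray), 0 where there is no reading.
- env.camera_model(name): a dict with "camera_matrix" (3x3 intrinsics, pixels), "dist_coeffs" ([k1, k2, p1, p2, k3] as OpenCV has them; the pictures are not rectified), "R" (3x3) and "t" (3): a world point X has camera coordinates R X + t. Camera axes: x right, y down, z forward; pixel columns grow to the right and rows downward; lengths in m; the calibration is good to about 2 mm. A picture is of the moment at which its call begins. camera_model takes no time and is no camera call.
- env.close_job(): hands the job in, once; it reports no verdict.
The state is a dict: "time_s": time; "q": joint angles; "qvel": joint speeds; "joint_efforts": joint torques, N m; "position": TCP position; "tool_rot": TCP orientation; "ft_force": force on the tool from outside, world axes, zero at the start; "wrist_torque": the same for the moment, N m; "grip_width": finger opening in m.
Only numpy, scipy, OpenCV 4.12 (cv2) and the standard library are available. Lean on these libraries where they do the work, as an engineer would, in place of code of your own. Each camera call takes 0.05 s, during which the arm holds its last target.

## Working session

There is one attempt and no reset: what is moved stays moved. The work goes in short steps, Python scripts to look and compute and a shell command to move; the robot and the scene stay as the last step left them, time stands still between calls to the robot, and variables do not carry over. Pictures are saved under pics/ and viewed, and the job is handed in when it is done.

```bash
mkdir -p pics
cat > h.py <<'E'
from rig import env
import numpy as np, cv2
def grab(n,tag):
    p,d=env.get_image(n); cv2.imwrite(f'pics/{tag}.png',p[...,::-1]); np.savez(f'pics/{tag}.npz',p=p,d=d); return p,d
def cloud(n,d):
    m=env.camera_model(n);K=np.array(m['camera_matrix']);D=np.array(m['dist_coeffs'])
    h,w=d.shape;u,v=np.meshgrid(np.arange(w),np.arange(h))
    q=cv2.undistortPoints(np.stack([u,v],-1).reshape(-1,1,2).astype(float),K,D).reshape(h,w,2)
    X=np.concatenate([q*d[...,None],d[...,None]],-1)
    return (X-np.array(m['t']))@np.array(m['R'])
def proj(n,P):
    m=env.camera_model(n)
    return cv2.projectPoints(np.array(P,float).reshape(-1,1,3),cv2.Rodrigues(np.array(m['R']))[0],np.array(m['t'],float),np.array(m['camera_matrix']),np.array(m['dist_coeffs']))[0].reshape(-1,2)
E
python3 - <<'E'
from h import *
for n in ('side','top'): grab(n,n+'0')
s=env.observe()
for k in s: print(k,np.round(s[k],3))
print(env.grasp_offset)
for n in ('side','top'):
    m=env.camera_model(n); print(-np.array(m['R']).T@m['t'],np.array(m['R']).round(2).tolist())
E
```

```text
time_s 0.1
q [ 5.5503e+01  2.1838e+01  7.4380e+01  2.0000e-03  8.3858e+01 -1.2335e+01]
qvel [ 0.006 -0.134 -0.202  0.033 -0.041 -0.056]
joint_efforts [ 5.0000e-03 -4.4921e+01 -2.3166e+01 -0.0000e+00  4.0000e-03 -0.0000e+00]
position [0.207 0.509 0.231]
tool_rot [[ 0.926 -0.001  0.377]
 [-0.377 -0.001  0.926]
 [-0.    -1.    -0.001]]
ft_force [-0.063  0.51   0.453]
wrist_torque [ 0.016 -0.014  0.011]
grip_width 0.086
0.0187
[0.33826517 0.69241161 0.9623283 ] [[-0.98, -0.2, -0.0], [-0.15, 0.72, -0.67], [0.14, -0.66, -0.74]]
[ 0.29146086 -0.03140138  1.33967416] [[-0.03, -1.0, -0.01], [-0.98, 0.03, -0.19], [0.19, 0.01, -0.98]]
```

View pics/top0.png

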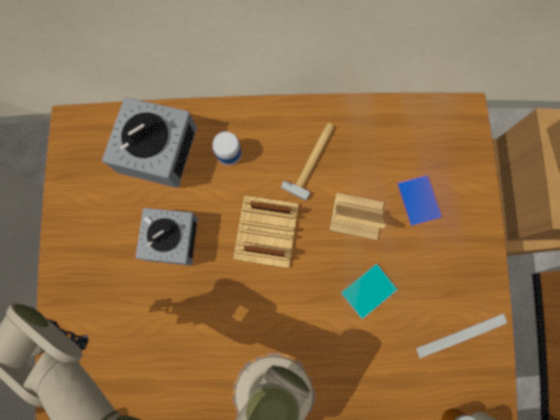

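View pics/side0.png

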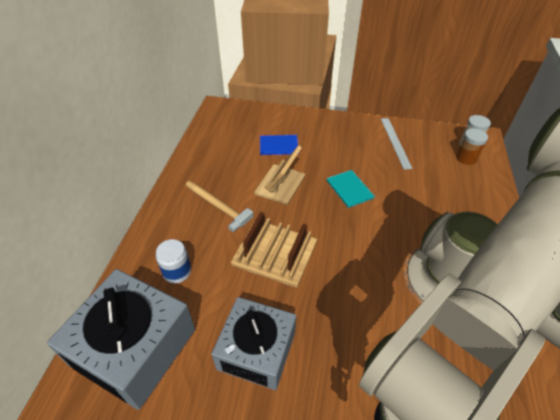

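Run:
```python
from h import *
p=np.load('pics/top0.npz')['p'][...,::-1]; s=np.load('pics/side0.npz')['p'][...,::-1]
a=cv2.resize(p[180:280,225:425],None,fx=4,fy=4,interpolation=cv2.INTER_CUBIC)
b=cv2.resize(p[200:270,130:200],None,fx=4,fy=4,interpolation=cv2.INTER_CUBIC)
c=cv2.resize(s[290:390,205:305],(280,280),interpolation=cv2.INTER_CUBIC)
d=cv2.resize(s[135:285,220:330],None,fx=4,fy=4,interpolation=cv2.INTER_CUBIC)
cv2.imwrite('pics/ca.png',a);cv2.imwrite('pics/cb.png',np.hstack([b,c]));cv2.imwrite('pics/cd.png',d)
d=np.load('pics/top0.npz')['d'];W=cloud('top',d)
np.set_printoptions(suppress=True)
for u,v in [(358,215),(165,236),(150,215),(267,245),(420,200),(300,285)]: print((u,v),W[v,u].round(4))
ds=np.load('pics/side0.npz')['d'];Ws=cloud('side',ds)
for u,v in [(285,165),(270,195),(255,335),(225,350),(300,350)]: print('s',(u,v),Ws[v,u].round(4))
```

```text
(358, 215) [ 0.5134 -0.2577  0.1066]
(165, 236) [0.467  0.2983 0.1091]
(150, 215) [0.5312 0.3467 0.1008]
(267, 245) [0.4441 0.0082 0.0213]
(420, 200) [ 0.5735 -0.4762  0.0086]
(300, 285) [ 0.3217 -0.0883  0.0041]
s (285, 165) [ 0.504  -0.2248  0.1346]
s (270, 195) [ 0.5487 -0.2056  0.0135]
s (255, 335) [0.4632 0.329  0.1441]
s (225, 350) [0.5252 0.3572 0.1034]
s (300, 350) [0.3689 0.2815 0.0022]
```

View pics/ca.png

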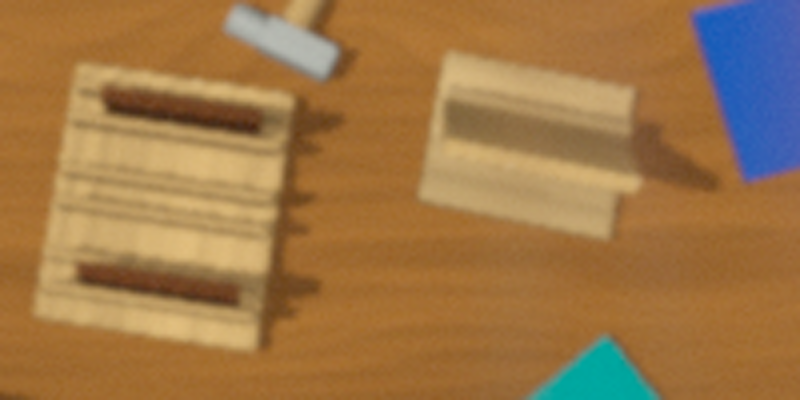

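View pics/cb.png

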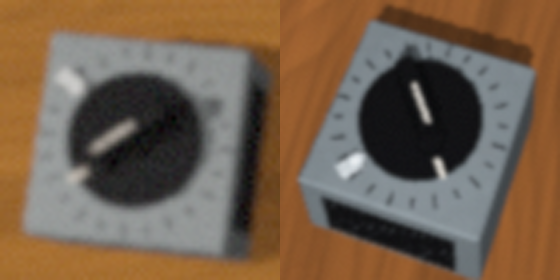

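View pics/cd.png

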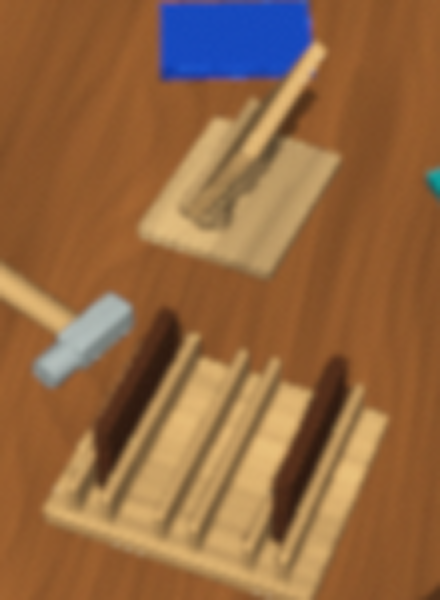

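```bash
cat >> h.py <<'E'
def ray(n,uv,z):
    m=env.camera_model(n);K=np.array(m['camera_matrix']);D=np.array(m['dist_coeffs']);R=np.array(m['R'])
    q=cv2.undistortPoints(np.array(uv,float).reshape(-1,1,2),K,D).reshape(-1,2)
    d=np.c_[q,np.ones(len(q))]@R; c=-R.T@np.array(m['t'])
    return c+d*((z-c[2])/d[:,2])[:,None]
def cyc(x): return np.array(x)
E
python3 - <<'E'
from h import *
np.set_printoptions(suppress=True,precision=4)
# rack base top corners
t=np.array([(78,65),(298,95),(262,350),(35,318)])
T=lambda a,f,o:(np.array(a,float)+.5)/f-.5+np.array(o)
P=ray('top',T(t,4,(225,180)),.018);print('rack top',P.tolist(),P.mean(0))
print(np.linalg.norm(np.diff(np.r_[P,P[:1]],axis=0),axis=1))
s=np.array([(45,512),(318,598),(386,415)])
P=ray('side',T(s,4,(220,135)),.018);print('rack side',P,np.linalg.norm(np.diff(P,axis=0),axis=1),(P[0]+P[2])/2)
# boxes
b=np.array([(55,33),(245,45),(225,255),(25,235)])
P=ray('top',T(b,4,(130,200)),.1);print('box',P,P.mean(0),np.linalg.norm(np.diff(P,axis=0),axis=1))
print('tip,idx',ray('top',T([(75,178),(83,92)],4,(130,200)),.11))
b=np.array([(377,22),(535,72),(480,270),(302,182)])-[280,0]
P=ray('side',T(b,2.8,(205,290)),.1);print('boxs',P,P[[0,2]].mean(0),P[[1,3]].mean(0))
print('tip,idx',ray('side',T(np.array([(443,175),(362,155)])-[280,0],2.8,(205,290)),.11))
# panel top edge
P=ray('top',T([(440,150),(640,188)],4,(225,180)),.131);print('panel',P)
P=ray('side',T([(318,45),(245,150)],4,(220,135)),.131);print('panels',P)
for n in ('top','side'):
    W=cloud(n,np.load(f'pics/{n}0.npz')['d'])
    m=(W[...,0]>.4)&(W[...,0]<.62)&(W[...,1]<-.12)&(W[...,1]>-.38)&(W[...,2]>.105)&(W[...,2]<.2)
    X=W[m];print(n,m.sum(),X.min(0),X.max(0),np.sort(X[:,2])[-8:])
E
```

```text
rack top [[0.5995285557612781, 0.07610771434140617, 0.018000000000000016], [0.5709303192985604, -0.09369114419172067, 0.018000000000000016], [0.3756094886111568, -0.05981530101693407, 0.018000000000000016], [0.40408105225644086, 0.1111715914786848, 0.018000000000000016]] [0.4875 0.0084 0.018 ]
[0.1722 0.1982 0.1733 0.1986]
rack side [[ 0.5993  0.0787  0.018 ]
 [ 0.4003  0.1095  0.018 ]
 [ 0.3768 -0.0541  0.018 ]] [0.2014 0.1653] [0.4881 0.0123 0.018 ]
box [[0.5532 0.3676 0.1   ]
 [0.5402 0.2255 0.1   ]
 [0.3879 0.2387 0.1   ]
 [0.405  0.3857 0.1   ]] [0.4716 0.3044 0.1   ] [0.1427 0.1529 0.148 ]
tip,idx [[0.4444 0.3464 0.11  ]
 [0.5069 0.3421 0.11  ]]
boxs [[0.5291 0.2251 0.1   ]
 [0.3888 0.2442 0.1   ]
 [0.4014 0.4081 0.1   ]
 [0.5494 0.3712 0.1   ]] [0.4652 0.3166 0.1   ] [0.4691 0.3077 0.1   ]
tip,idx [[0.4427 0.3482 0.11  ]
 [0.5078 0.3452 0.11  ]]
panel [[ 0.5048 -0.1868  0.131 ]
 [ 0.4737 -0.3268  0.131 ]]
panels [[ 0.4774 -0.3282  0.131 ]
 [ 0.5109 -0.1947  0.131 ]]
top 376 [ 0.4723 -0.3281  0.105 ] [ 0.5269 -0.19    0.1394] [0.1367 0.1369 0.1369 0.1375 0.1379 0.1388 0.1389 0.1394]
side 182 [ 0.47   -0.3273  0.1051] [ 0.5226 -0.1875  0.1378] [0.1359 0.1362 0.1362 0.1364 0.1365 0.1368 0.1374 0.1378]
```

```bash
python3 - <<'E'
from h import *
from scipy.optimize import minimize
np.set_printoptions(suppress=True,precision=4,linewidth=150)
for n in ('top','side'):
    W=cloud(n,np.load(f'pics/{n}0.npz')['d']);F=W.reshape(-1,3)
    m=(np.abs(F[:,0]-.488)<.13)&(np.abs(F[:,1]-.01)<.11)&(F[:,2]>.036)&(F[:,2]<.056); X=F[m]
    best=None
    for yaw in np.arange(-14,-6,.1):
        a=np.deg2rad(yaw); x=X[:,0]*np.cos(a)+X[:,1]*np.sin(a)
        h,_=np.histogram(x,np.arange(.35,.65,.002)); sc=(h.astype(float)**2).sum()
        if best is None or sc>best[0]: best=(sc,yaw)
    yaw=best[1]
    a=np.deg2rad(-9.9); x=X[:,0]*np.cos(a)+X[:,1]*np.sin(a)
    h,e=np.histogram(x,np.arange(.37,.6,.003)); print(n,yaw); print([(round(b,3),c) for b,c in zip(e,h) if c])
    # panel plane
    m=(np.abs(F[:,0]-.51)<.07)&(F[:,1]<-.17)&(F[:,1]>-.345)&(F[:,2]>.085)&(F[:,2]<.16); X=F[m]
    # robust plane
    c=X.copy()
    for _ in range(6):
        mu=c.mean(0); nn=np.linalg.svd(c-mu)[2][2]; r=(X-mu)@nn; c=X[np.abs(r)<(.006 if _<3 else .003)]
    nn*=np.sign(nn[0]); print('plane',len(X),len(c),mu,nn,'tilt',np.degrees(np.arcsin(nn[2])),'yaw',np.degrees(np.arctan2(nn[1],nn[0])),c.min(0),c.max(0))
    # box
    m=(np.abs(F[:,2]-.1)<.006)&(np.abs(F[:,0]-.47)<.1)&(np.abs(F[:,1]-.305)<.1); r=cv2.minAreaRect((F[m][:,:2]*1000).astype(np.float32)); print('box',r)
    m=(F[:,2]>.128)&(F[:,2]<.16)&(np.abs(F[:,0]-.47)<.06)&(np.abs(F[:,1]-.305)<.06); print('bar',m.sum(),F[m].mean(0),cv2.minAreaRect((F[m][:,:2]*1000).astype(np.float32)))
E
python3 - <<'E'
import numpy as np
a=np.deg2rad(-9.9);print(.4878*np.cos(a)+.010*np.sin(a))
E
```

```text
top -10.000000000000014
[(np.float64(0.397), np.int64(50)), (np.float64(0.4), np.int64(55)), (np.float64(0.403), np.int64(50)), (np.float64(0.406), np.int64(24)), (np.float64(0.409), np.int64(4)), (np.float64(0.421), np.int64(6)), (np.float64(0.424), np.int64(49)), (np.float64(0.427), np.int64(52)), (np.float64(0.43), np.int64(18)), (np.float64(0.46), np.int64(5)), (np.float64(0.463), np.int64(70)), (np.float64(0.466), np.int64(58)), (np.float64(0.469), np.int64(35)), (np.float64(0.487), np.int64(61)), (np.float64(0.49), np.int64(50)), (np.float64(0.493), np.int64(49)), (np.float64(0.496), np.int64(6)), (np.float64(0.526), np.int64(43)), (np.float64(0.529), np.int64(67)), (np.float64(0.532), np.int64(47)), (np.float64(0.535), np.int64(16)), (np.float64(0.538), np.int64(49)), (np.float64(0.55), np.int64(3)), (np.float64(0.553), np.int64(17)), (np.float64(0.556), np.int64(15)), (np.float64(0.559), np.int64(30))]
plane 486 368 [ 0.5059 -0.2614  0.1158] [ 0.8173 -0.1967  0.5416] tilt 32.795803215555985 yaw -13.535014107730804 [ 0.4776 -0.3313  0.0854] [ 0.5362 -0.1904  0.1394]
box ((471.
[... 1148 characters left out ...]
), (np.float64(0.538), np.int64(13)), (np.float64(0.541), np.int64(4)), (np.float64(0.544), np.int64(4)), (np.float64(0.547), np.int64(4)), (np.float64(0.55), np.int64(12)), (np.float64(0.553), np.int64(21)), (np.float64(0.556), np.int64(12)), (np.float64(0.559), np.int64(2))]
plane 224 124 [ 0.5029 -0.248   0.1203] [ 0.7929 -0.1708  0.585 ] tilt 35.802598080472755 yaw -12.155409292972339 [ 0.4752 -0.3298  0.0857] [ 0.5372 -0.1877  0.1374]
box ((470.2900085449219, 305.7589416503906), (151.55908203125, 150.30519104003906), 82.67256927490234)
bar 228 [0.4725 0.304  0.1428] ((473.6154479980469, 300.76080322265625), (16.347705841064453, 62.006980895996094), 32.846710205078125)
0.4788170382955046
```

Candidates seen in the top view:
- **Panels:** the pale panel on the easel at (358,215) is the one I want. The blue one at (420,200) and the turquoise one at (369,291) are decoys.
- **Fan boxes:** the small one at (165,236) is the target. The large one at (150,140) is not.

The crops confirm the panel on the easel, and the small box, whose bright clip is at about (147,222) and pointer tip at (148,244).

```bash
python3 -m pendant '[[[0.36,-0.92,0],-0.58,1],[[0.36,-0.92,0],-0.58,1],[[0.36,-0.92,0],-0.58,1],[[0.36,-0.92,0],-0.58,1],[[0.36,-0.92,0],-0.58,1],[[0.36,-0.92,0],-0.58,1],[[0.36,-0.92,0],-0.58,1],[[0.36,-0.92,0],-0.58,1],[[0.36,-0.92,0],-0.58,1],[[0.36,-0.92,0],-0.58,1],[[0.36,-0.92,0],-0.58,1],[[0.36,-0.92,0],-0.58,1]]' 40
python3 -m pendant '[[[0.36,-0.92,0],-0.58,1],[[0.36,-0.92,0],-0.58,1],[[0.36,-0.92,0],-0.58,1],[[0.36,-0.92,0],-0.58,1],[[0.36,-0.92,0],-0.58,1],[[0.36,-0.92,0],-0.58,1],[[0.36,-0.92,0],-0.58,1],[[0.36,-0.92,0],-0.58,1],[[0.36,-0.92,0],-0.58,1],[[0.36,-0.92,0],-0.58,1],[[0.36,-0.92,0],-0.58,1],[[0,0,0],0,1]]'
```

```text
time_s: 1.1
position: [0.3371, 0.1768, 0.2312]
tool_rot: [[0.543, -0.0, 0.84], [-0.84, -0.0, 0.543], [-0.0, -1.0, -0.0]]
ft_force: [1.2, -0.3, -0.0]
grip_width: 0.0855
time_s: 2.1
position: [0.4572, -0.1294, 0.2306]
tool_rot: [[0.014, -0.0, 1.0], [-1.0, -0.001, 0.014], [0.001, -1.0, -0.0]]
ft_force: [-0.6, 0.4, -0.3]
grip_width: 0.0853
```

```bash
python3 -m pendant '[[[0.33,-0.89,0],-0.55,1],[[0.33,-0.89,0],-0.55,1],[[0.33,-0.89,0],-0.55,1],[[0.33,-0.89,0],-0.55,1],[[0.33,-0.89,0],-0.55,1],[[0,0,-0.7],0,1],[[0,0,-0.7],0,1],[[0,0,-0.7],0,1],[[0,0,-0.7],0,1],[[0,0,-0.7],0,1],[[0,0,-0.7],0,1],[[0,0,0],0,1]]'
python3 - <<'E'
from h import *
p,_=grab('side','side1'); q,_=grab('top','top1')
a=cv2.resize(p[100:230,210:340],(390,390),interpolation=2)
b=cv2.resize(q[160:260,300:400],(390,390),interpolation=2)
cv2.imwrite('pics/v1.png',np.hstack([a,b])[...,::-1])
E
```

```text
time_s: 3.1
position: [0.5037, -0.2572, 0.1015]
tool_rot: [[-0.218, -0.006, 0.976], [-0.976, 0.005, -0.218], [-0.004, -1.0, -0.007]]
ft_force: [0.0, 0.8, -1.8]
grip_width: 0.0852
```

View pics/v1.png

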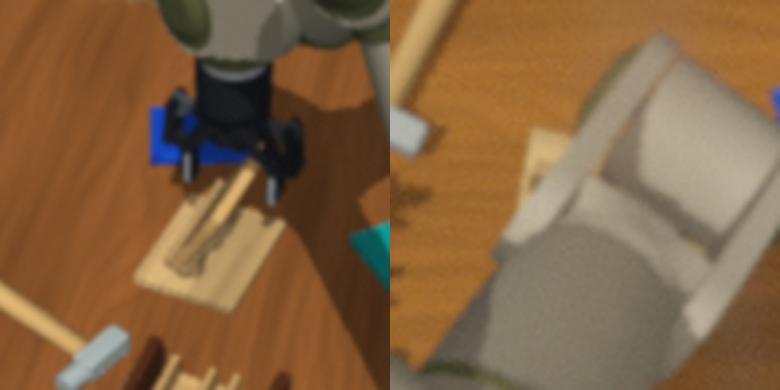

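```bash
python3 -m pendant '[[[0,0,0],0,0.5],[[0,0,0],0,0.5],[[0,0,0],0,0.5],[[0,0,0],0,0.5],[[0.16,-0.04,0],0,0.45],[[0.16,-0.04,0],0,0.4],[[0.16,-0.04,0],0,0.35],[[0.16,-0.04,0],0,0.33],[[0.16,-0.04,0],0,0.3],[[0.16,-0.04,0],0,0.3],[[0,0,0],0,0.3],[[0,0,0],0,0.3]]' 30
python3 - <<'E'
from h import *
p,_=grab('side','side2')
cv2.imwrite('pics/v2.png',cv2.resize(p[100:230,210:340],(520,520),interpolation=2)[...,::-1])
s=env.observe();print(s['position'],s['ft_force'])
E
```

```text
time_s: 4.2
position: [0.5343, -0.2661, 0.1051]
tool_rot: [[-0.218, -0.0, 0.976], [-0.976, 0.0, -0.218], [-0.0, -1.0, -0.0]]
ft_force: [-0.8, -0.0, -0.1]
grip_width: 0.0258
[ 0.53410789 -0.26608794  0.10517707] [-0.68632618 -0.28859604 -1.08044925]
```

View pics/v2.png

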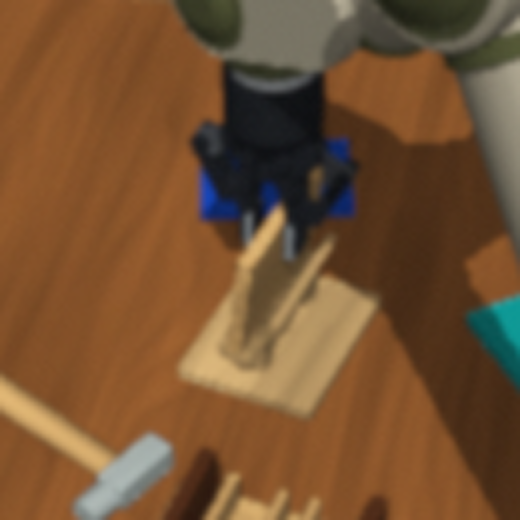

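```bash
python3 -m pendant '[[[0,0,0],0,0.1],[[0,0,0],0,0.1],[[0,0,0],0,0.0],[[0,0,0],0,0],[[0,0,0],0,0],[[0,0,0],0,0],[[0,0,0],0,0]]' 50
python3 - <<'E'
from h import *
p,_=grab('side','side3')
cv2.imwrite('pics/v3.png',cv2.resize(p[100:230,210:340],(520,520),interpolation=2)[...,::-1])
E
```

```text
time_s: 4.83
position: [0.5352, -0.2665, 0.1059]
tool_rot: [[-0.219, 0.003, 0.976], [-0.976, -0.001, -0.219], [0.001, -1.0, 0.003]]
ft_force: [5.3, -0.5, 0.4]
grip_width: 0.0117
```

View pics/v3.png

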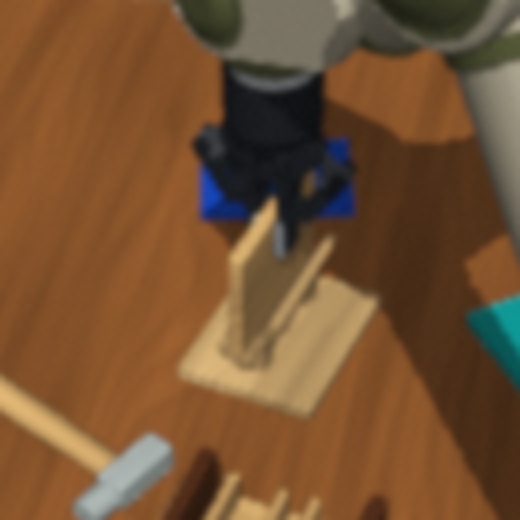

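The panel is upright and held flat (opening 11.7 mm against 12 mm thickness). Lifting it now.

```bash
python3 -m pendant '[[[0,0,0.2],0,0],[[0,0,0.4],0,0],[[0,0,0.6],0,0],[[0,0,0.6],0,0],[[0,0,0.6],0,0],[[0,0,0.6],0,0],[[0,0,0.6],0,0],[[0,0,0],0,0],[[0,0,0],0,0]]' 60
python3 - <<'E'
from h import *
np.set_printoptions(suppress=True,precision=4,linewidth=150)
p,d=grab('side','side4')
cv2.imwrite('pics/v4.png',cv2.resize(p[80:250,190:360],(510,510),interpolation=2)[...,::-1])
F=cloud('side',d).reshape(-1,3)
m=(np.abs(F[:,0]-.535)<.06)&(F[:,1]<-.15)&(F[:,1]>-.36)&(F[:,2]>.12)&(F[:,2]<.2)
X=F[m]
h=np.array([.9763,-.2187]);y=np.array([.2187,.9763])
a=X[:,:2]@h;b=X[:,:2]@y
print(m.sum(),env.observe()['position'][:2]@h,env.observe()['position'][:2]@y,np.percentile(b,[0,2,98,100]))
k=b>np.percentile(b,50)
for z in np.arange(.12,.2,.01):
    j=(X[:,2]>z)&(X[:,2]<z+.01)&k;
    if j.sum(): print(z,j.sum(),np.percentile(a[j],[5,50,95]),b[j].max())
E
```

```text
time_s: 5.63
position: [0.5338, -0.2661, 0.2135]
tool_rot: [[-0.218, 0.0, 0.976], [-0.976, -0.0, -0.218], [0.0, -1.0, 0.0]]
ft_force: [0.3, 0.1, -1.1]
grip_width: 0.0113
235 0.5790661599081314 -0.14286126172512456 [-0.216  -0.2123 -0.0734 -0.0713]
0.15000000000000002 6 [0.5732 0.5737 0.5776] -0.07379287481326624
0.16000000000000003 29 [0.5717 0.5733 0.5808] -0.07394562648515134
0.17000000000000004 29 [0.5722 0.5735 0.5809] -0.07131129058840922
0.18000000000000005 26 [0.5725 0.5734 0.581 ] -0.07321045247897262
0.19000000000000006 27 [0.5716 0.5731 0.5813] -0.07342526393414205
```

View pics/v4.png

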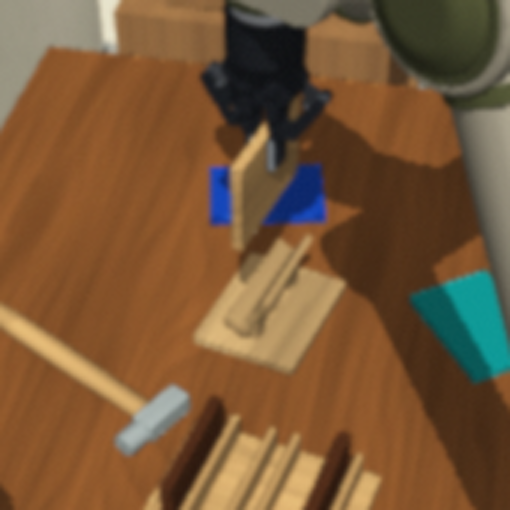

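```bash
python3 -m pendant '[[[-0.1,0.5,0],0,0],[[-0.15,0.9,0],0.05,0],[[-0.16,0.92,0],0.05,0],[[-0.16,0.92,0],0.05,0],[[-0.16,0.92,0],0.05,0],[[-0.16,0.92,0],0.05,0],[[-0.16,0.92,0],0.05,0],[[-0.16,0.92,0],0.05,0],[[-0.16,0.92,0],0.05,0],[[-0.16,0.92,0],0.06,0],[[-0.15,0.6,0],0.06,0],[[-0.05,0.25,0],0.04,0]]'
python3 -m pendant '[[[0,0,0],0,0],[[0,0,-0.6],0,0],[[0,0,-0.8],0,0],[[0,0,-0.6],0,0],[[0,0,0],0,0],[[0,0,0],0,0]]'
cat > rk.py <<'E'
from h import *
import sys
np.set_printoptions(suppress=True,precision=4,linewidth=150)
tag=sys.argv[1]
p,d=grab('side','side'+tag); q,dt=grab('top','top'+tag)
cv2.imwrite(f'pics/v{tag}.png',np.hstack([cv2.resize(p[180:300,210:340],(520,480),interpolation=2),cv2.resize(q[170:290,215:285],(280,480),interpolation=2)])[...,::-1])
h=np.array([.9848,-.1736]);y=np.array([.1736,.9848])
s=env.observe()
print('tcp',s['position'],s['position'][:2]@h,s['position'][:2]@y,s['ft_force'],'yaw',np.degrees(np.arctan2(s['tool_rot'][1][2],s['tool_rot'][0][2])))
for n,dd in(('side',d),('top',dt)):
    F=cloud(n,dd).reshape(-1,3);a=F[:,:2]@h;b=F[:,:2]@y
    for nm,z0,z1 in(('rail',.040,.054),('panel',s['position'][2]-.05,s['position'][2]+.05)):
        m=(np.abs(a-.478)<(.022 if nm=='rail' else .012))&(np.abs(b-.094)<.1)&(F[:,2]>z0)&(F[:,2]<z1)
        if m.sum()<5: print(n,nm,'none');continue
        H,e=np.histogram(a[m],np.arange(.456,.502,.002));print(n,nm,[(round(float(i),3),int(c)) for i,c in zip(e,H) if c],'b',np.percentile(b[m],[1,99]),'zmin',F[m][:,2].min())
        if nm=='panel':
            k=m; A=np.polyfit(b[k],a[k],1); print('  slope deg',np.degrees(A[0]))
E
python3 rk.py 5
```

```text
time_s: 6.68
position: [0.4808, 0.0243, 0.2121]
tool_rot: [[-0.168, -0.003, 0.986], [-0.986, 0.001, -0.168], [-0.0, -1.0, -0.003]]
ft_force: [-0.4, -0.3, -1.0]
grip_width: 0.0116
time_s: 7.18
position: [0.4822, 0.0212, 0.1528]
tool_rot: [[-0.172, -0.002, 0.985], [-0.985, 0.0, -0.172], [0.0, -1.0, -0.002]]
ft_force: [0.0, -0.2, -0.7]
grip_width: 0.0116
tcp [0.483  0.0214 0.1542] 0.47190067355230625 0.10491626294806217 [ 0.2416  0.03   -1.0034] yaw -9.859464128240534
side rail [(0.46, 41), (0.462, 44), (0.464, 35), (0.466, 30), (0.468, 23), (0.47, 1), (0.486, 14), (0.488, 10), (0.49, 10), (0.492, 6), (0.494, 4)] b [0.0181 0.177 ] zmin 0.04010903855931005
side panel [(0.466, 34), (0.468, 30), (0.47, 34), (0.472, 37), (0.474, 33), (0.476, 9), (0.478, 12), (0.48, 5), (0.482, 6), (0.484, 2), (0.486, 9), (0.488, 2)] b [0.0941 0.1749] zmin 0.1046983108870524
  slope deg -5.0606124232036835
top rail [(0.462, 20), (0.464, 20), (0.466, 21), (0.468, 21), (0.47, 8), (0.486, 5), (0.488, 4), (0.49, 3), (0.492, 4), (0.494, 2)] b [0.0168 0.1744] zmin 0.04043492453666161
top panel [(0.466, 62), (0.468, 6), (0.47, 5), (0.472, 4), (0.474, 1), (0.476, 3)] b [0.0333 0.1714] zmin 0.10441643481880364
  slope deg -1.011659953704303
```

View pics/v5.png

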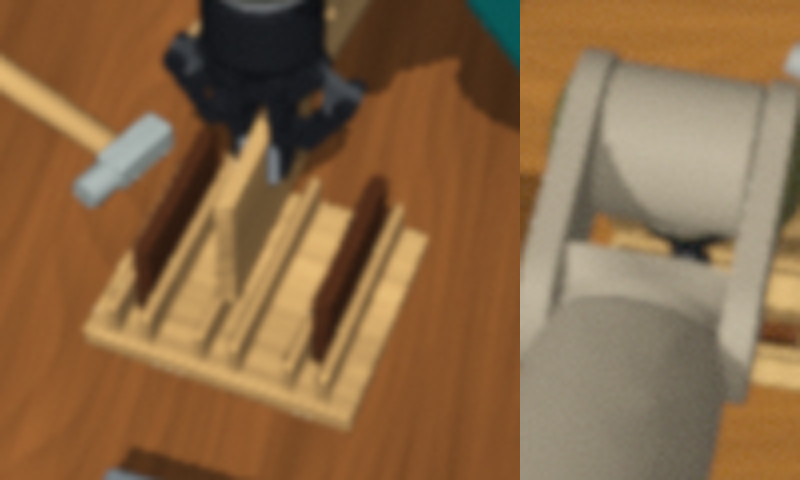

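```bash
python3 -m pendant '[[[0.15,-0.26,0],0,0],[[0,0,-0.3],0,0],[[0,0,-0.4],0,0],[[0,0,-0.4],0,0],[[0,0,-0.2],0,0],[[0,0,0],0,0],[[0,0,0],0,0],[[0,0,0],0,0]]'
python3 rk.py 6
```

```text
time_s: 7.95
position: [0.4872, 0.0142, 0.1149]
tool_rot: [[-0.17, 0.001, 0.985], [-0.985, -0.0, -0.17], [0.0, -1.0, 0.001]]
ft_force: [1.0, -0.5, -0.3]
grip_width: 0.011
tcp [0.4871 0.0143 0.1149] 0.47723625844736 0.09861228315264516 [ 0.0624 -0.6169 -1.5069] yaw -9.811446288879257
side rail [(0.46, 36), (0.462, 51), (0.464, 32), (0.466, 30), (0.468, 22), (0.486, 7), (0.488, 8), (0.49, 11), (0.492, 5), (0.494, 3)] b [0.0188 0.1769] zmin 0.04008594537231638
side panel [(0.466, 4), (0.468, 47), (0.47, 219), (0.472, 33), (0.474, 31), (0.476, 32), (0.478, 29), (0.48, 26), (0.482, 14), (0.484, 4), (0.486, 5), (0.488, 4)] b [0.0364 0.1679] zmin 0.06501428610246605
  slope deg 0.7048436403885899
top rail [(0.46, 1), (0.462, 9), (0.464, 7), (0.466, 6), (0.468, 11), (0.47, 4), (0.486, 2), (0.488, 2), (0.49, 4), (0.492, 2), (0.494, 2)] b [0.0166 0.0847] zmin 0.04084060320838088
top panel [(0.47, 26), (0.472, 42), (0.474, 5), (0.476, 2), (0.478, 2), (0.48, 3), (0.482, 1)] b [0.0275 0.1646] zmin 0.06548751713783849
  slope deg -0.9311210307012879
```

View pics/v6.png

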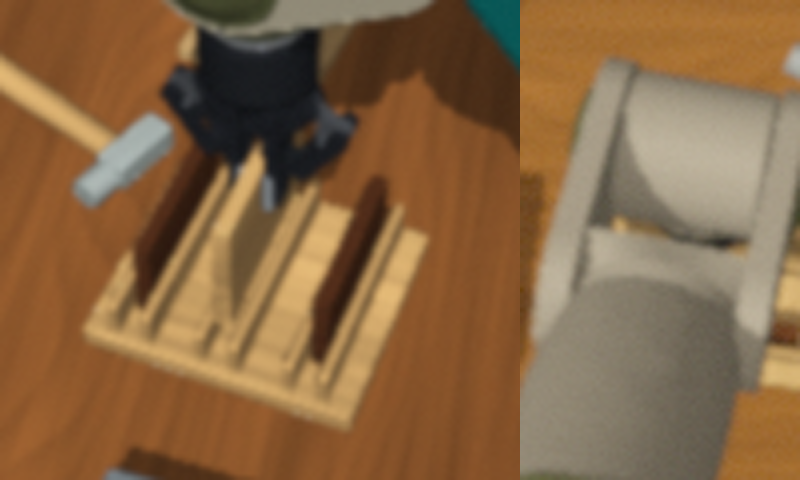

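```bash
python3 -m pendant '[[[0,0,-0.15],0,0],[[0,0,-0.15],0,0],[[0,0,-0.15],0,0],[[0,0,-0.15],0,0],[[0,0,0],0,0],[[0,0,0],0,0]]' 40; python3 -m pendant '[[[0,0,-0.12],0,0],[[0,0,-0.12],0,0],[[0,0,-0.12],0,0],[[0,0,-0.12],0,0],[[0,0,0],0,0],[[0,0,0],0,0]]'
```

```text
time_s: 8.55
position: [0.4866, 0.0144, 0.096]
tool_rot: [[-0.17, -0.001, 0.985], [-0.985, 0.0, -0.17], [-0.0, -1.0, -0.001]]
ft_force: [0.8, -0.3, -0.4]
grip_width: 0.0115
time_s: 9.05
position: [0.4867, 0.0144, 0.0817]
tool_rot: [[-0.17, -0.0, 0.985], [-0.985, 0.0, -0.17], [-0.0, -1.0, -0.001]]
ft_force: [-0.3, 0.6, -1.1]
grip_width: 0.0111
```

Still no contact, and the panel is about 30 mm into the slot. I'll creep down to the floor.

```bash
python3 -m pendant '[[[0,0,-0.06],0,0],[[0,0,0],0,0],[[0,0,0],0,0]]'; python3 -m pendant '[[[0,0,-0.06],0,0],[[0,0,0],0,0],[[0,0,0],0,0]]'
```

```text
time_s: 9.3
position: [0.4867, 0.0144, 0.0801]
tool_rot: [[-0.17, -0.0, 0.985], [-0.985, 0.0, -0.17], [-0.0, -1.0, -0.0]]
ft_force: [0.5, 0.1, -1.0]
grip_width: 0.0112
time_s: 9.55
position: [0.4867, 0.0144, 0.0783]
tool_rot: [[-0.17, -0.0, 0.985], [-0.985, 0.0, -0.17], [-0.0, -1.0, -0.0]]
ft_force: [0.2, -0.3, -0.7]
grip_width: 0.0112
```

```bash
python3 rk.py 7
```

```text
tcp [0.4868 0.0143 0.0783] 0.4768756294646466 0.09862661891094333 [-0.3271 -0.6567 -0.8994] yaw -9.810090027534647
side rail [(0.46, 29), (0.462, 39), (0.464, 31), (0.466, 19), (0.468, 19), (0.47, 19), (0.472, 3), (0.474, 3), (0.476, 1), (0.478, 3), (0.48, 2), (0.486, 9), (0.488, 8), (0.49, 5), (0.492, 8), (0.494, 3)] b [0.0563 0.1767] zmin 0.04012135406943298
side panel [(0.466, 21), (0.468, 105), (0.47, 109), (0.472, 25), (0.474, 34), (0.476, 32), (0.478, 27), (0.48, 24), (0.482, 9), (0.484, 7), (0.486, 23), (0.488, 11)] b [0.0428 0.1761] zmin 0.02945660001944555
  slope deg 2.0534577057663426
top rail [(0.462, 9), (0.464, 5), (0.466, 6), (0.468, 7), (0.47, 2), (0.472, 2), (0.486, 2), (0.488, 2), (0.49, 1), (0.492, 3), (0.494, 2)] b [0.0166 0.0456] zmin 0.040353166802941515
top panel [(0.466, 7), (0.468, 7), (0.47, 17), (0.472, 13), (0.474, 4), (0.476, 2), (0.478, 3), (0.48, 3), (0.486, 4), (0.488, 5)] b [0.0167 0.0565] zmin 0.029251110962492076
  slope deg -15.643023098331248
```

View pics/v7.png

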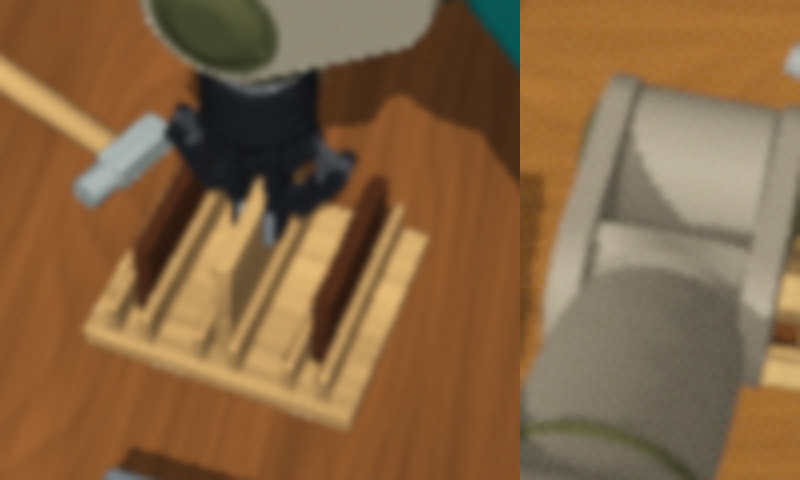

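```bash
python3 -m pendant '[[[0,0,-0.05],0,0],[[0,0,0],0,0],[[0,0,0],0,0]]'; python3 -m pendant '[[[0,0,-0.05],0,0],[[0,0,0],0,0],[[0,0,0],0,0]]'
```

```text
time_s: 9.9
position: [0.4867, 0.0144, 0.0768]
tool_rot: [[-0.17, -0.0, 0.985], [-0.985, 0.0, -0.17], [-0.0, -1.0, -0.0]]
ft_force: [-0.3, -0.1, -0.8]
grip_width: 0.0111
time_s: 10.15
position: [0.4873, 0.0143, 0.0759]
tool_rot: [[-0.17, 0.002, 0.985], [-0.985, -0.0, -0.17], [0.0, -1.0, 0.002]]
ft_force: [0.0, 0.0, 4.5]
grip_width: 0.0117
```

Touched the floor at +4.5 N. I'll open part way, so the fingers stay clear of the dark boards, and then go up.

```bash
python3 -m pendant '[[[0,0,0],0,0.15],[[0,0,0],0,0.2],[[0,0,0],0,0.3],[[0,0,0],0,0.4],[[0,0,0],0,0.4],[[0,0,0],0,0.4],[[0,0,0.3],0,0.4],[[0,0,0.6],0,0.4],[[0,0,0.8],0,0.4],[[0,0,0.8],0,0.4],[[0,0,0.8],0,0.4],[[0,0,0.8],0,0.4]]'
python3 -m pendant '[[[0,0,1],0,0.4],[[-0.4,0.9,0],0,0.5],[[-0.4,0.9,0],0,0.5],[[-0.4,0.9,0],0,0.5],[[-0.4,0.9,0],0,0.5],[[0,0.9,0],0,0.5]]'
python3 rk.py 8
```

```text
time_s: 11.15
position: [0.4865, 0.0144, 0.2003]
tool_rot: [[-0.17, 0.0, 0.985], [-0.985, -0.0, -0.17], [0.0, -1.0, 0.0]]
ft_force: [-0.1, 0.0, 0.2]
grip_width: 0.0336
time_s: 11.65
position: [0.4367, 0.1506, 0.2293]
tool_rot: [[-0.17, 0.0, 0.985], [-0.985, 0.0, -0.17], [-0.0, -1.0, 0.0]]
ft_force: [0.5, 0.5, 0.4]
grip_width: 0.0425
tcp [0.4379 0.152  0.2292] 0.40487969759253667 0.22569616171946835 [ 0.8066 -0.7972  0.2172] yaw -9.601161532418313
side rail [(0.46, 28), (0.462, 44), (0.464, 30), (0.466, 29), (0.468, 21), (0.47, 26), (0.472, 3), (0.474, 1), (0.476, 4), (0.478, 1), (0.48, 3), (0.486, 6), (0.488, 9), (0.49, 7), (0.492, 7), (0.494, 3)] b [0.0432 0.1762] zmin 0.04008580659557547
side panel none
top rail [(0.462, 31), (0.464, 40), (0.466, 33), (0.468, 35), (0.47, 37), (0.472, 5), (0.486, 1), (0.488, 4), (0.49, 3), (0.492, 3), (0.494, 22), (0.496, 3)] b [0.017  0.1749] zmin 0.04089642876548023
top panel none
```

View pics/v8.png

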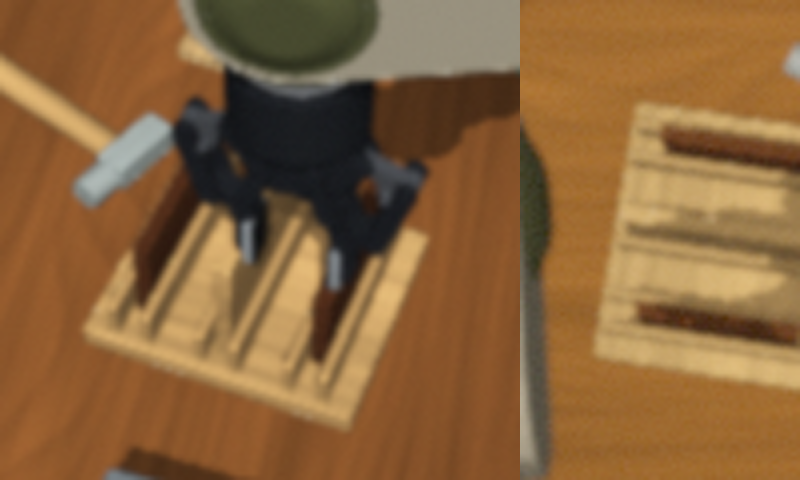

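View pics/top8.png

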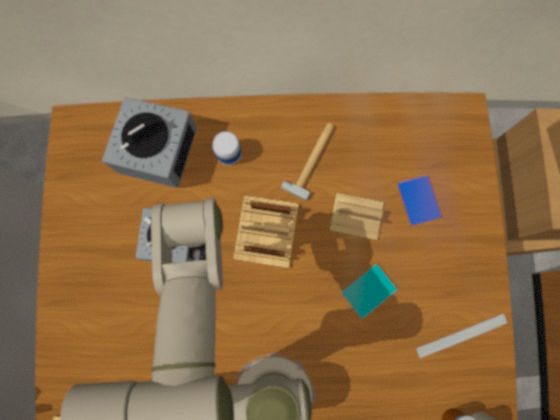

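```bash
cat > pn.py <<'E'
from h import *
import sys
np.set_printoptions(suppress=True,precision=4,linewidth=150)
h=np.array([.9848,-.1736]);y=np.array([.1736,.9848])
for n in ('top','side'):
    F=cloud(n,np.load(f'pics/{n}{sys.argv[1]}.npz')['d']).reshape(-1,3);a=F[:,:2]@h;b=F[:,:2]@y
    m=(np.abs(a-.478)<.03)&(np.abs(b-.094)<.1)&(F[:,2]>.06)&(F[:,2]<.13)
    print(n,m.sum(),'b',np.percentile(b[m],[1,99]))
    for z in np.arange(.06,.13,.01):
        j=m&(F[:,2]>z)&(F[:,2]<=z+.01)
        if j.sum()>2: print(round(z,3),j.sum(),np.percentile(a[j],[2,25,50,75,98]))
E
python3 pn.py 8
```

```text
top 344 b [0.0284 0.1658]
0.06 26 [0.4711 0.4716 0.4718 0.472  0.4723]
0.07 19 [0.4712 0.4715 0.4717 0.4719 0.4722]
0.08 26 [0.4709 0.4714 0.4717 0.472  0.4727]
0.09 24 [0.4708 0.4717 0.4719 0.4721 0.4724]
0.1 27 [0.4713 0.4716 0.4717 0.472  0.4727]
0.11 180 [0.4714 0.474  0.4775 0.4805 0.4835]
0.12 42 [0.4715 0.4733 0.476  0.4786 0.4825]
side 216 b [0.0586 0.1682]
0.06 45 [0.4693 0.4699 0.4704 0.4707 0.4804]
0.07 37 [0.4691 0.47   0.4704 0.4711 0.4797]
0.08 30 [0.4691 0.4697 0.4702 0.4713 0.4795]
0.09 28 [0.4693 0.4701 0.4705 0.4743 0.4798]
0.1 24 [0.4692 0.47   0.4705 0.472  0.4797]
0.11 46 [0.4697 0.4712 0.4746 0.4777 0.4816]
0.12 6 [0.4735 0.475  0.4789 0.4792 0.4804]
```

```bash
python3 -m pendant '[[[0.12,0.56,0],0.96,0.6],[[0.12,0.56,0],0.96,0.6],[[0.12,0.56,0],0.96,0.6],[[0.12,0.56,0],0.96,0.6],[[0.12,0.56,0],0.96,0.6],[[0.12,0.56,0],0.96,0.6],[[0.12,0.56,0],0.96,0.6],[[0.12,0.56,0],0.96,0.6],[[0.12,0.56,0],0.96,0.6],[[0,0,0],0,0.6],[[0,0,0],0,0.6]]'
python3 - <<'E'
from h import *
s=env.observe();print(s['position'],'yaw',np.degrees(np.arctan2(s['tool_rot'][1][2],s['tool_rot'][0][2])))
E
```

```text
time_s: 12.67
position: [0.4713, 0.3003, 0.2284]
tool_rot: [[0.55, -0.0, 0.835], [-0.835, -0.0, 0.55], [0.0, -1.0, -0.0]]
ft_force: [0.1, 1.2, -0.1]
grip_width: 0.0511
[0.47128168 0.30030213 0.22841029] yaw 33.34406997006152
```

```bash
python3 -m pendant '[[[0,0.16,0],0,0.6],[[0,0,-0.6],0,0.6],[[0,0,-0.7],0,0.6],[[0,0,-0.7],0,0.6],[[0,0,-0.6],0,0.6],[[0,0,0],0,0.6],[[0,0,0],0,0.6]]'
python3 - <<'E'
from h import *
p,d=grab('side','side9');s=env.observe();print(s['position'])
cv2.imwrite('pics/v9.png',cv2.resize(p[270:400,190:320],(520,520),interpolation=2)[...,::-1])
E
```

```text
time_s: 13.25
position: [0.4711, 0.3048, 0.1505]
tool_rot: [[0.549, -0.001, 0.836], [-0.836, -0.0, 0.549], [-0.0, -1.0, -0.001]]
ft_force: [-0.4, 0.2, 1.3]
grip_width: 0.0509
[0.47163897 0.30505816 0.15140229]
```

View pics/v9.png

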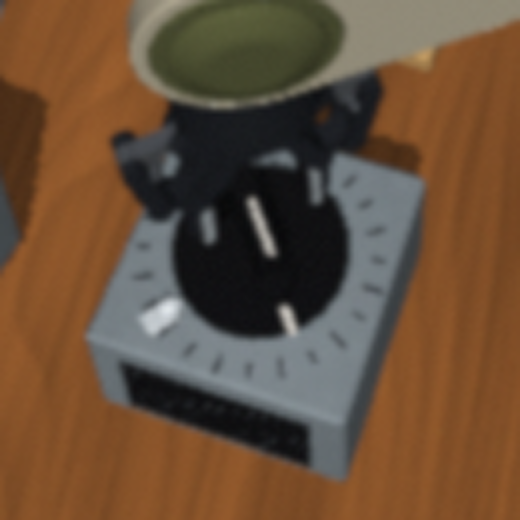

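```bash
python3 -m pendant '[[[0,0,-0.4],0,0.6],[[0,0,-0.4],0,0.6],[[0,0,-0.3],0,0.6],[[0,0,0],0,0.5],[[0,0,0],0,0.3],[[0,0,0],0,0.1],[[0,0,0],0,0],[[0,0,0],0,0],[[0,0,0],0,0],[[0,0,0],0,0]]' 40
python3 - <<'E'
from h import *
for t,k in ((4,'side9'),):
    for uv in [(178,303),(160,315),(290,320)]:
        P=ray('side',[(np.array(uv)+.5)/t-.5+[190,270]],.108)[0];v=P[:2]-[.4708,.305];print(P,np.hypot(*v),np.degrees(np.arctan2(v[1],v[0])))
E
```

```text
time_s: 14.13
position: [0.4717, 0.3056, 0.1184]
tool_rot: [[0.55, 0.002, 0.835], [-0.835, 0.001, 0.55], [0.001, -1.0, 0.002]]
ft_force: [-0.7, -0.4, 6.5]
grip_width: 0.015
[0.50766375 0.34510245 0.108     ] 0.054471487727165264 47.40955496272243
[0.51540183 0.35352109 0.108     ] 0.06590614459537193 47.409981152734645
[0.44579329 0.3422364  0.108     ] 0.044854038230615303 123.88398157845931
```

```bash
python3 -m pendant '[[[0,0,0],-0.5,0],[[0,0,0],-0.8,0],[[0,0,0],-0.8,0],[[0,0,0],-0.8,0],[[0,0,0],-0.8,0],[[0,0,0],-0.8,0],[[0,0,0],-0.8,0],[[0,0,0],-0.8,0],[[0,0,0],-0.8,0],[[0,0,0],-0.8,0],[[0,0,0],-0.8,0],[[0,0,0],-0.8,0]]'
python3 -m pendant '[[[0,0,0],-0.8,0],[[0,0,0],-0.8,0],[[0,0,0],-0.8,0],[[0,0,0],-0.8,0],[[0,0,0],-0.8,0],[[0,0,0],-0.5,0],[[0,0,0],0,0],[[0,0,0],0,0]]'
cat > dl.py <<'E'
from h import *
import sys
t=sys.argv[1]
p,d=grab('side','side'+t);q,_=grab('top','top'+t);s=env.observe();print(s['position'],'yaw',np.degrees(np.arctan2(s['tool_rot'][1][2],s['tool_rot'][0][2])),s['ft_force'],s['time_s'])
cv2.imwrite(f'pics/v{t}.png',np.hstack([cv2.resize(p[290:390,200:300],(500,500),interpolation=2),cv2.resize(q[205:265,135:195],(300,300),interpolation=2).repeat(1,0).__class__(0) if 0 else np.vstack([cv2.resize(q[205:265,135:195],(300,300),interpolation=2),np.zeros((200,300,3),np.uint8)])])[...,::-1])
E
python3 dl.py 10
```

```text
time_s: 15.13
position: [0.4717, 0.3055, 0.1184]
tool_rot: [[-0.23, 0.002, 0.973], [-0.973, 0.001, -0.23], [-0.001, -1.0, 0.002]]
ft_force: [0.0, 0.9, 7.0]
grip_width: 0.0154
time_s: 15.8
position: [0.4717, 0.3055, 0.1184]
tool_rot: [[-0.583, 0.002, 0.813], [-0.813, 0.001, -0.583], [-0.002, -1.0, 0.001]]
ft_force: [-0.1, 0.5, 5.8]
grip_width: 0.0149
[0.47170282 0.30553551 0.11844735] yaw -35.620084440063614 [ 0.78922027 -0.36117032  6.36732921] 15.9
```

```bash
ls pics | tail -3
```

```text
v7.png
v8.png
v9.png
```

View pics/v10.png

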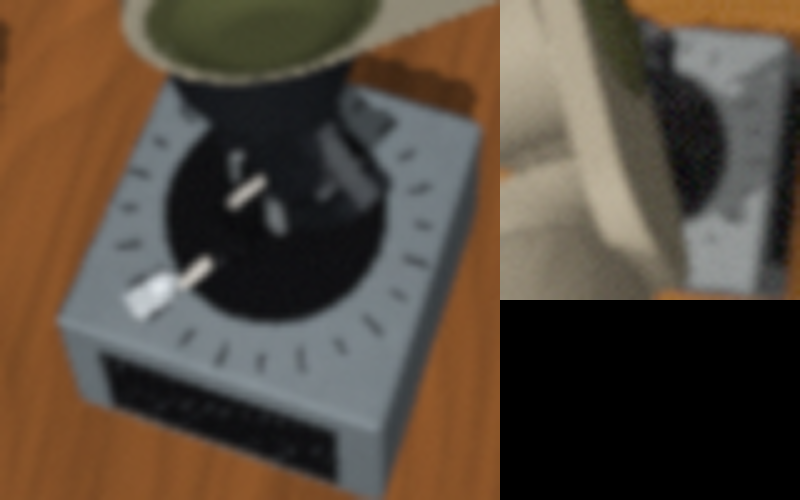

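Run:
```python
from h import *
big=cv2.resize(np.load('pics/side10.npz')['p'][325:365,215:265],(800,640),interpolation=cv2.INTER_CUBIC)
cv2.imwrite('pics/v11.png',big[:600,:,::-1])
c=np.array([.4708,.305])
for nm,uv,z in [('nose out',(184,287),.11),('nose in',(211,261),.11),('idx tip',(176,281),.107),('idx c',(150,297),.107),('top out',(229,205),.144),('top in',(264,181),.144)]:
    P=ray('side',[(np.array(uv)+.5)/5-.5+[200,290]],z)[0];v=P[:2]-c;print(nm,P,np.hypot(*v),np.degrees(np.arctan2(v[1],v[0])))
```

```text
nose out [0.50145399 0.34844741 0.11      ] 0.05317277815233014 54.795403160417166
nose in [0.49301035 0.33478897 0.11      ] 0.03715753440748544 53.29216115064736
idx tip [0.50616236 0.34532721 0.107     ] 0.05363562298101974 48.75293291159563
idx c [0.51527569 0.35447673 0.107     ] 0.06652843853133189 48.04695079745429
top out [0.48571331 0.32340751 0.144     ] 0.023690575026851932 50.98646330466606
top in [0.47367714 0.30976419 0.144     ] 0.005565561621899304 58.87185198185675
```

View pics/v11.png

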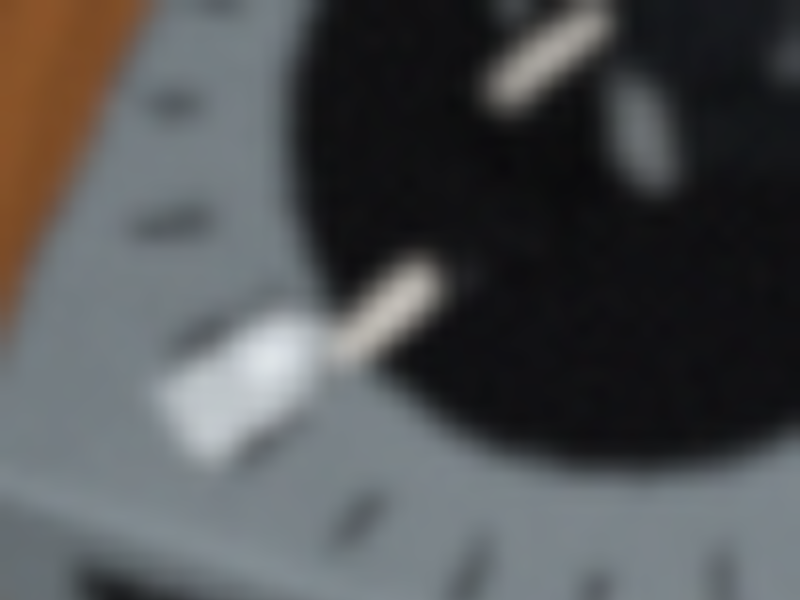

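```bash
python3 -m pendant '[[[0,0,0],-0.4,0],[[0,0,0],-0.4,0],[[0,0,0],-0.4,0],[[0,0,0],0,0],[[0,0,0],0,0]]'
python3 dl.py 12
python3 - <<'E'
from h import *
big=cv2.resize(np.load('pics/side12.npz')['p'][325:365,215:265],(800,640),interpolation=cv2.INTER_CUBIC)
cv2.imwrite('pics/v13.png',big[:600,:,::-1])
E
```

```text
time_s: 16.32
position: [0.4717, 0.3056, 0.1184]
tool_rot: [[-0.664, 0.002, 0.747], [-0.747, 0.001, -0.664], [-0.002, -1.0, 0.001]]
ft_force: [-0.3, -0.2, 5.1]
grip_width: 0.015
[0.47168916 0.30553388 0.11844354] yaw -41.618566670418716 [-0.25327182 -0.79462571  5.92795413] 16.4167
```

View pics/v13.png

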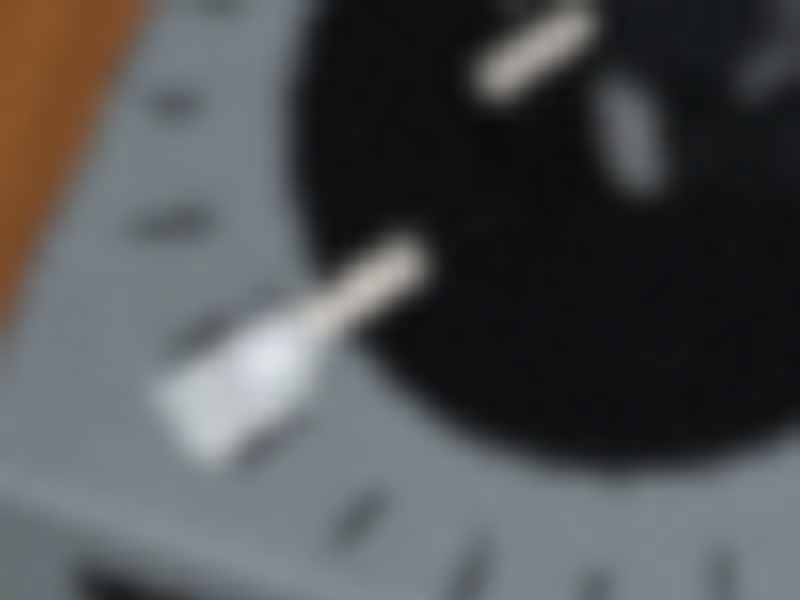

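Run:
```python
from h import *
p=np.load('pics/side12.npz')['p'].astype(int)
c=np.array([.4708,.305])
def ang(v): return np.degrees(np.arctan2(v[1],v[0]))
yy,xx=np.mgrid[325:365,215:245]; s=p[325:365,215:245]
br=s.min(-1)
warm=(s[...,0]-s[...,2])
for nm,m,z in [('clip',(br>165)&(warm<3),.107),('line',(br>110)&(warm>3),.110)]:
    w=br[m].astype(float); 
    uv=np.c_[xx[m],yy[m]]; 
    P=ray('side',uv,z)[:,:2]; mu=np.average(P,axis=0,weights=w); v=np.linalg.svd((P-mu)*w[:,None]**.5,full_matrices=False)[2][0]
    v*=np.sign(v[0]); print(nm,m.sum(),uv.min(0),uv.max(0),'centroid',mu,'ang',ang(mu-c),'pca',ang(v),'r',np.hypot(*(mu-c)))
print(proj('side',[[.4708,.305,.11]]))
# disc centre estimate from cloud top0/side0
for n in('top','side'):
    P=np.load(f'pics/{n}0.npz');F=cloud(n,P['d'])
    m=(P['p'].max(-1)<60)&(abs(F[...,2]-.11)<.006)&(np.hypot(F[...,0]-c[0],F[...,1]-c[1])<.06)
    r=cv2.minEnclosingCircle((F[m][:,:2]*1000).astype(np.float32));print(n,m.sum(),r)
# top0 clip
p=np.load('pics/top0.npz')['p'].astype(int)
yy,xx=np.mgrid[210:232,135:160];s=p[210:232,135:160];br=s.min(-1);m=br>170
P=ray('top',np.c_[xx[m],yy[m]],.107)[:,:2];mu=np.average(P,axis=0,weights=br[m]);print('topclip',m.sum(),mu,ang(mu-c))
```

```text
clip 45 [226 345] [234 352] centroid [0.51462437 0.35301043] ang 47.60987515910636 pca 53.16486497556167 r 0.0650044363325795
line 16 [234 341] [240 344] centroid [0.50255478 0.33860231] ang 46.61922220680625 pca 41.185153440582766 r 0.04623290697494876
[[254.90745313 331.0934804 ]]
top 592 ((472.39752197265625, 302.7916564941406), 47.649879455566406)
side 1135 ((470.7255554199219, 306.28363037109375), 50.071407318115234)
topclip 26 [0.5159866  0.35421595] 47.44404750157101
```

```bash
python3 -m pendant '[[[0,0,0],0,0.2],[[0,0,0],0,0.3],[[0,0,0],0,0.5],[[0,0,0],0,0.6],[[0,0,0],0,0.6],[[0,0,0.5],0,0.6],[[0,0,0.9],0,0.6],[[0,0,0.9],0,0.6],[[0,0,0.9],0,0.6],[[-0.5,0.3,0.5],0,0.6],[[-0.9,0.4,0.3],0,0.6],[[-0.9,0.4,0.3],0,0.6]]'
python3 -m pendant '[[[-0.9,0.4,0],0,0.6],[[-0.9,0.4,0],0,0.6],[[-0.5,0.7,0],0,0.6],[[-0.1,0.9,0],0,0.6],[[0,0.9,0],0,0.6],[[0,0.9,0],0,0.6],[[0,0.9,0],0,0.6],[[0,0,0],0,0.6]]'
python3 dl.py 14
python3 - <<'E'
from h import *
big=cv2.resize(np.load('pics/side14.npz')['p'][300:375,210:300],(600,500),interpolation=cv2.INTER_CUBIC)
b2=cv2.resize(np.load('pics/top14.npz')['p'][205:268,135:198],(200,200),interpolation=cv2.INTER_CUBIC)
o=np.zeros((500,800,3),np.uint8);o[:,:600]=big;o[:200,600:]=b2
cv2.imwrite('pics/v15.png',o[...,::-1])
E
```

```text
time_s: 17.42
position: [0.4017, 0.3384, 0.2469]
tool_rot: [[-0.665, 0.001, 0.747], [-0.747, 0.0, -0.665], [-0.001, -1.0, 0.0]]
ft_force: [0.1, 0.5, -0.8]
grip_width: 0.0511
time_s: 18.08
position: [0.3296, 0.4946, 0.2454]
tool_rot: [[-0.662, -0.001, 0.749], [-0.749, 0.001, -0.662], [-0.0, -1.0, -0.001]]
ft_force: [-0.1, 0.5, -0.1]
grip_width: 0.0513
[0.32984855 0.49163148 0.24564784] yaw -41.545811690290584 [-0.6464839  -0.46446477 -0.36895607] 18.1833
```

View pics/v15.png

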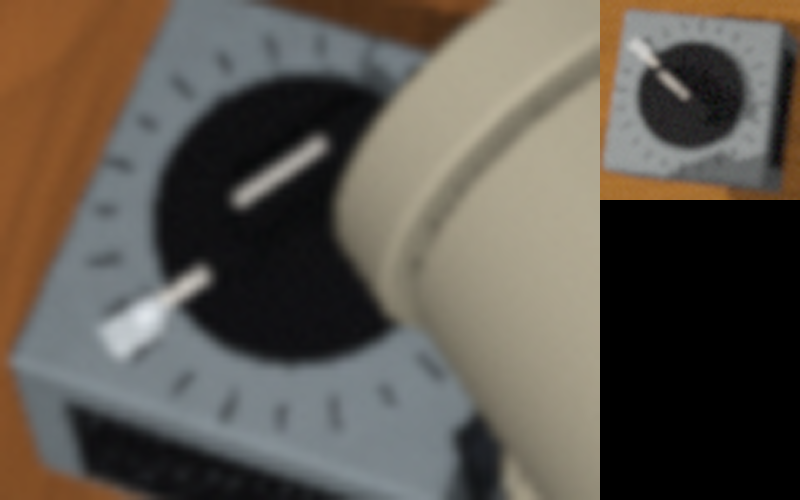

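View pics/top14.png

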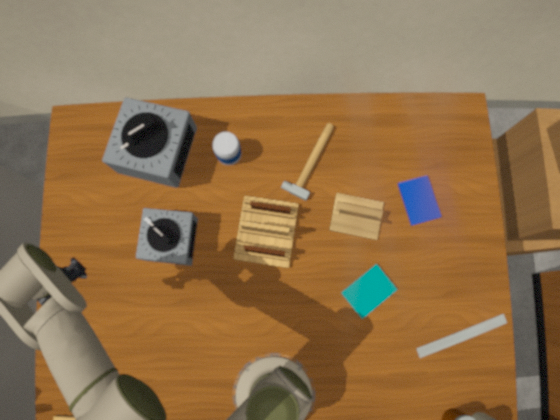

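Run:
```python
from h import *
def ang(v): return np.degrees(np.arctan2(v[1],v[0]))
P=np.load('pics/top14.npz');p=P['p'].astype(int);F=cloud('top',P['d'])
m=(F[...,2]>.13)&(F[...,2]<.155)&(np.hypot(F[...,0]-.471,F[...,1]-.305)<.055)
X=F[m][:,:2];mu=X.mean(0);v=np.linalg.svd(X-mu,full_matrices=False)[2][0];r=cv2.minAreaRect((X*1000).astype(np.float32))
print('bar',m.sum(),mu,'pca',ang(v*np.sign(v[0])),r)
yy,xx=np.mgrid[205:245,135:175];s=p[205:245,135:175]
# white in box region
w=s.min(-1);warm=s[...,0]-s[...,2]
g=[(x,y,int(a),int(b)) for x,y,a,b in zip(xx.ravel(),yy.ravel(),w.ravel(),warm.ravel()) if a>150 and 140<x<172 and y<240]
print(g)
big=cv2.resize(p[208:252,138:190].astype(np.uint8),(780,660)[:2],interpolation=cv2.INTER_CUBIC)[:600]
for a,z in((47.5,.11),):
    for rr in (0,.055,.075):
        u=proj('top',[[.4708+rr*np.cos(np.radians(a)),.305+rr*np.sin(np.radians(a)),z]])[0]; print('proj',rr,u)
cv2.imwrite('pics/v16.png',np.ascontiguousarray(big[...,::-1]))
```

```text
bar 135 [0.46645228 0.29948798] pca 47.55568777838677 ((467.36395263671875, 301.290283203125), (63.51688003540039, 16.601409912109375), 48.899375915527344)
[(np.int64(146), np.int64(215), 153, -3), (np.int64(144), np.int64(216), 156, 0), (np.int64(145), np.int64(216), 158, 0), (np.int64(146), np.int64(216), 162, 0), (np.int64(147), np.int64(216), 154, -2), (np.int64(143), np.int64(217), 154, 0), (np.int64(144), np.int64(217), 162, 0), (np.int64(145), np.int64(217), 175, 1), (np.int64(146), np.int64(217), 179, 1), (np.int64(147), np.int64(217), 167, 0), (np.int64(143), np.int64(218), 164, 0), (np.int64(144), np.int64(218), 176, 1), (np.int64(145), np.int64(218), 191, 2), (np.int64(146), np.int64(218), 192, 2), (np.int64(147), np.int64(218), 185, 2), (np.int64(148), np.int64(218), 165, 1), (np.int64(143), np.int64(219), 166, 1), (np.int64(144), np.int64(219), 182, 1), (np.int64(145), np.int64(219), 194, 3), (np.int64(146), np.int64(219), 199, 3), (np.int64(147), np.int64(219), 195, 2), (np.int64(148), np.int64(219), 188, 2), (np.int64(149), np.int64(219), 171, 2), (np.int64(143), np.in
[... 2111 characters left out ...]
31), 154, -1), (np.int64(144), np.int64(231), 152, -2), (np.int64(145), np.int64(231), 152, -1), (np.int64(144), np.int64(232), 152, -1), (np.int64(141), np.int64(235), 153, -5), (np.int64(142), np.int64(235), 151, -3), (np.int64(143), np.int64(235), 151, -2), (np.int64(141), np.int64(236), 151, -3), (np.int64(143), np.int64(236), 152, -4), (np.int64(144), np.int64(236), 153, -2), (np.int64(143), np.int64(237), 151, -2), (np.int64(144), np.int64(237), 152, 0), (np.int64(144), np.int64(238), 153, -2), (np.int64(143), np.int64(239), 151, -2), (np.int64(144), np.int64(239), 154, -4)]
proj 0 [162.65204041 234.68187655]
proj 0.055 [149.22911065 222.29112498]
proj 0.075 [144.41697705 217.83332187]
```

View pics/v16.png

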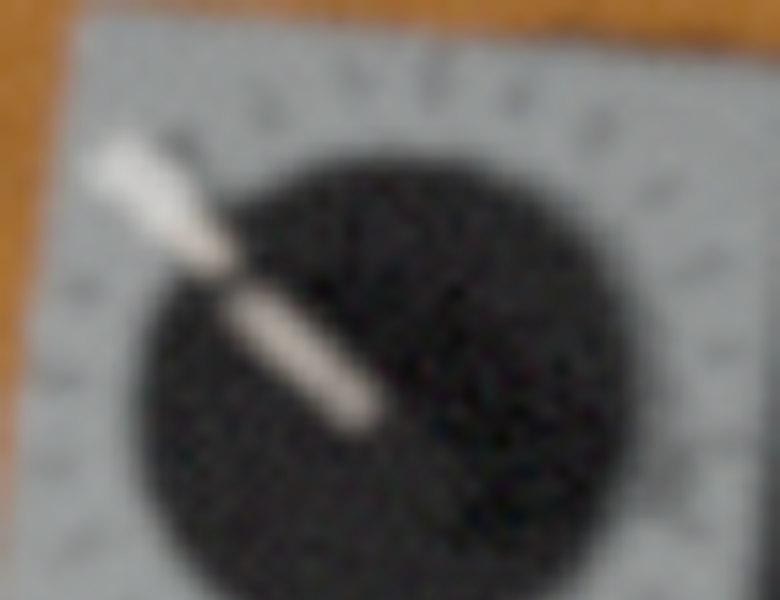

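```bash
python3 pn.py 14
```

```text
top 341 b [0.0284 0.1659]
0.06 20 [0.471  0.4714 0.4716 0.4719 0.4722]
0.07 26 [0.4711 0.4716 0.4718 0.472  0.4728]
0.08 25 [0.4711 0.4714 0.4717 0.4719 0.4722]
0.09 23 [0.471  0.4715 0.4717 0.472  0.4723]
0.1 25 [0.4709 0.4715 0.4716 0.4718 0.4722]
0.11 183 [0.4716 0.474  0.477  0.4803 0.4835]
0.12 39 [0.4713 0.4739 0.4768 0.4799 0.4828]
side 478 b [0.0278 0.1682]
0.06 49 [0.4693 0.4698 0.4702 0.4708 0.481 ]
0.07 53 [0.4694 0.47   0.4702 0.4708 0.4794]
0.08 51 [0.4696 0.4699 0.4702 0.4705 0.4776]
0.09 55 [0.4696 0.4701 0.4704 0.4708 0.4793]
0.1 52 [0.4693 0.4699 0.4703 0.4709 0.4796]
0.11 207 [0.4697 0.4716 0.4748 0.4785 0.4818]
0.12 11 [0.4723 0.4741 0.4757 0.4774 0.4801]
```

Both views put the pointer and clip within about 1° of each other, with errors of opposite sign. The panel stands upright, and the bystanders look the same as at the start. Handing in.

Run:
```python
from h import *
a=np.load('pics/top0.npz')['p'].astype(int);b=np.load('pics/top14.npz')['p'].astype(int)
for n,(u0,u1,v0,v1) in dict(tin=(205,250,125,170),hammer=(275,340,118,202),far=(248,292,200,216),near=(244,288,243,258)).items():
    print(n,abs(a-b)[v0:v1,u0:u1].max(-1).mean().round(2))
print(env.close_job())
```

```text
tin 3.41
hammer 3.45
far 3.63
near 7.67
the job is handed in; nothing more can be done
None
```

The panel is standing in the middle slot, the dial is turned to the index clip, and the job is handed in at about 18 s of the allowed 61 s.

- **Panel:** I gripped it on the easel, which brought it upright, and lowered it until it touched the slot floor at about 4.5 N. Then I let go. In the last depth check it stood vertical with its top at about 119 mm. It was centred along the slot to within about 1 mm.
- **Dial:** I turned it about 75° clockwise and released it. The last checks put the pointer within about 1° of the clip. They disagreed slightly: the side view suggested a 1° overshoot, while the top view and tool angle suggested just under 1° short. I made no further correction.
- **Bystanders:** The tin, hammer and far board showed no change between the first and last top pictures beyond noise. The area around the near board differed a little more (7.7 against about 3.5). That could be the arm's shadow; by eye the near board looked unmoved, but I did not measure it separately.

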